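# Fasten the fence bracket to the slotted rail

### The arm

A 6-joint arm with a two-finger parallel gripper is mounted at the origin on a cart in front of the work surface, level with it; the furniture and walls round the work are solid. World frame = base frame: x ahead of the robot, y to its left, z up, the work surface at z = 0. Lengths are in m, angles in rad, forces in N, time in s.
With the tool pointing down it reaches from about 0.35 to 0.975 m from the base axis. Payload 7.1 kg.
Tool frame: the origin (TCP) lies midway between the tips of the shut fingers; the grasp point (between the pads) lies 19 mm behind it; z points along the fingers, x is the direction in which the jaws open and shut, and the axes are right-handed (so a half turn about z gives the same grasp; the last joint's range is limited). The gripper opens to 88 mm and grips with 3 to 60 N. Pads are 20 mm wide; open, the fingers measure 115 mm over their backs; the gripper's body (75 mm by 178 mm) begins 61 mm behind the grasp point.
Start: joints at [1.292, 0.423, 1.63, -0, 1.089, -0.019], TCP at [0.161, 0.604, 0.223] pointing down, gripper open.
Joint ranges: [-3, 3], [-0.9, 2.11], [0.09, 2.58], [-1.31, 4.45], [0.11, 2.69], [-2.54, 2.54]. Speed limits (rad/s): [2.39, 2.39, 3.01, 3.14, 3.14, 3.14].

### API

Orientations are given as a unit quaternion [w, x, y, z].
In Python, from station import move_pose, movel, movej, command_gripper, wait, inverse_kinematics, read_camera, camera_info, MotionError, job_done, get_time, get_joint_pos, get_qvel, get_effort, get_tcp_pos, get_ee_rot, get_ft_force, get_ft_torque, get_grip_width gives the robot as it stands. Calls block until the motion is done:
- move_pose(position, orientation): joint-space move of the TCP to a pose.
- movel(position, frame=None, v=0.15, until_force=None): straight line of the TCP; frame=None keeps the orientation; v is the mean speed in m/s. With until_force (N) it stops when the force on the tool has changed by that much, and returns True; else False.
- movej(angles): joint-space move.
- command_gripper(opening): opening from 0.0 (shut) to 1.0 (fully open); the grip force is fixed at half the most; returns when the fingers have stopped.
- wait(seconds).
- inverse_kinematics(position, orientation): joint angles nearest the present ones, or None.
- read_camera(name): name is "scene" or "top"; returns the picture (400x640x3 uint8, red, green, blue); there is no depth.
- camera_info(name): a dict with "intrinsics" (3x3 intrinsics, pixels), "T" (4x4, takes a point from camera to world coordinates). Camera axes: x right, y up, looking along -z (the intrinsics and any distortion apply to the point x, -y, -z); pixel columns grow to the right and rows downward; lengths in m; the calibration is good to about 2 mm. A picture is of the moment at which its call begins. camera_info takes no time and is no camera call.
A pose or a line that the arm cannot do raises MotionError and nothing moves.
- job_done(): hands the job in, once; it reports no verdict.
Readings, each from a call of its own:
- get_time(): time.
- get_joint_pos(): joint angles.
- get_qvel(): joint speeds.
- get_effort(): joint torques, N m.
- get_tcp_pos(): TCP position.
- get_ee_rot(): TCP orientation.
- get_ft_force(): force on the tool from outside, world axes, zero at the start.
- get_ft_torque(): the same for the moment, N m.
- get_grip_width(): opening from 0.0 (shut) to 1.0 (fully open).
Only numpy, scipy, OpenCV 4.12 (cv2) and the standard library are available. Lean on these libraries where they do the work, as an engineer would, in place of code of your own. Each camera call takes 0.05 s, during which the arm holds its last target.

### The job

Slide the fence bracket along the slotted rail until its hole lies over the scribed line. Then put the quarter-turn thumbscrew through the bracket into the nut hidden in the slot, shifting screw and bracket gently along the rail to feel for the nut's hole and never forcing it, until the screw's collar sits flush on the bracket. Give the screw a quarter turn so that its wings lie along the rail and lock it, let go, and leave the other things alone.

Things in the scene. Friction and masses are not known exactly. Their poses are not given: they have to be found in the camera images.
- rail: Aluminium T-slot rail fixed to the table: 48 wide, 45 high; four steel feet at its ends, 6 high, reach 46 either side of the centre line. Origin at table height below the dark line scribed across it; x along the slot (rail from x = -70 to +120), z up. Slot in the top 14 wide between lips 5 thick.
- rail_mark (a point): Rail's top at the scribed line, mid slot. 5 mm below the top a steel nut, 8 thick, is held fast in the slot; its hole's centre lies on the slot's centre line, somewhere within 12 mm either way along the rail from here (not shown by any pose: feel for it). Its hole: 14 mm square plus a slot 25 long (along the rail) by 8.5 wide. Below the nut: 12 mm free height where the lugs can turn.
- bracket: Loose L-shaped steel fence bracket, 0.16 to 0.26 kg, on the rail's top; side skirts straddle the rail (1 mm play) so it just slides along. Axes parallel to the rail's; origin at the centre of its hole, on the plate's underside. Plate 6 thick, x = -30 to 44, 58 wide; cross-shaped through hole: 13 x 14 plus a slot 27 (along x) by 9.5. Starts with its hole 45 to 70 mm from the scribed line, on the rail's +x side.
- bracket_wall (a point): Middle of the bracket's upright wall, the place to grip it across its thickness (along x): bracket x = 36 to 44, 50 wide, from z = 6 to 46, with a black pad 2.5 mm thick on its +x face (z = 14 to 44). This point is at bracket x = 40, z = 34.
- thumbscrew: Loose quarter-turn thumbscrew, 0.08 kg, upright in the wooden stand with its collar on the stand's top. Origin on its axis at the collar's underside, z up. Collar 29 diameter, 5 high; shank below 12 diameter. Lugs along the rail's x (wings across): it passes both holes with 1 to 2 mm play. Collar on the bracket: lugs are 2 mm below the nut, and a quarter turn either way locks them under it.
- screw_grip (a point): Centre of the thumbscrew's black wing grip, 28 mm above its origin: 24 high, 26 wide along the screw's y, 10 thick along its x (grip it across the 10 mm).
- screw_tip (a point): Tip of the thumbscrew, 27 mm below its origin: tapered nose, and two lugs (round bar) sticking out along the screw's x, 22 over both, 6 thick, centred 3 mm above the tip.
- stand: Wooden block fixed to the table, 56 x 56 x 36 high, with a through hole 25 x 13.5 (long along its x) in which the thumbscrew stands. Origin at the centre of its underside, z up.
- wheel_0: Bystander: black caster wheel, 68 diameter, lying flat. Origin at the centre of its underside.
- hex_key: Bystander: L-shaped hex key, 88 long, lying flat. Origin at the centre of its underside.
- tape_measure: Bystander: yellow tape measure, 34 x 79 x 58. Origin at the centre of its underside.

How it is judged:
By the outcome, as a careful person would: the job done as asked, in the order asked, and still so for the second after the job is handed in, with the robot touching nothing.
It also fails if it takes over 72 s, if anything falls off the work surface, if the arm or the gripper's body presses on something with over 40 N, if the wrist force passes 120 N, or if a joint passes its speed limit or range.

## Working session

There is one attempt and no reset: what is moved stays moved. The work goes in short steps, each a Python script; the robot and the scene stay as the last script left them, time stands still between calls to the robot, and variables do not carry over. Pictures are saved under pics/ and viewed, and the job is handed in when it is done.

```bash
ls; mkdir -p pics; python3 - <<'E'
from station import *
import cv2
for n in("scene","top"):
    im=read_camera(n); cv2.imwrite(f"pics/{n}0.png",im[:,:,::-1]); c=camera_info(n); print(n,c)
print(get_time(),get_tcp_pos(),get_ee_rot())
E
```

```text
pics
scene {'intrinsics': array([[512.43536091,   0.        , 318.39949329],
       [  0.        , 512.43536091, 205.14380228],
       [  0.        ,   0.        ,   1.        ]]), 'T': array([[-0.4630645 ,  0.64691594, -0.60586387,  0.02481252],
       [-0.88625681, -0.34641166,  0.30748629,  0.28575454],
       [-0.01096053,  0.67933697,  0.7337446 ,  0.81177441],
       [ 0.        ,  0.        ,  0.        ,  1.        ]])}
top {'intrinsics': array([[409.44330329,   0.        , 320.30614038],
       [  0.        , 409.44330329, 201.50652777],
       [  0.        ,   0.        ,   1.        ]]), 'T': array([[ 0.00346534,  0.99383148, -0.11084662,  0.51882812],
       [-0.99997483,  0.0027576 , -0.0065375 , -0.0345383 ],
       [-0.0061915 ,  0.11086649,  0.99381602,  0.96315079],
       [ 0.        ,  0.        ,  0.        ,  1.        ]])}
0.1 [0.16037801 0.60354246 0.22197958] [ 4.17377614e-04  7.92741781e-01  6.09557201e-01 -5.59957872e-04]
```

View pics/scene0.png

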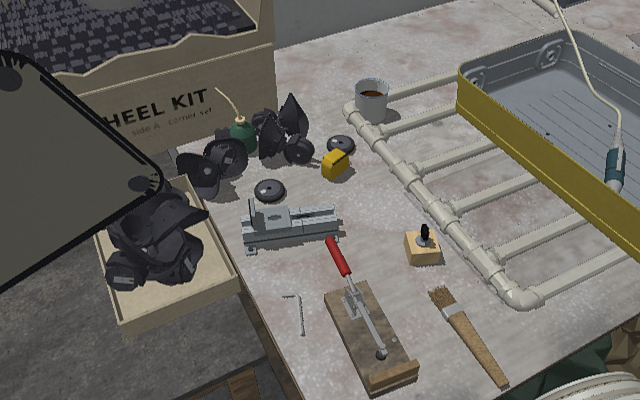

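View pics/top0.png

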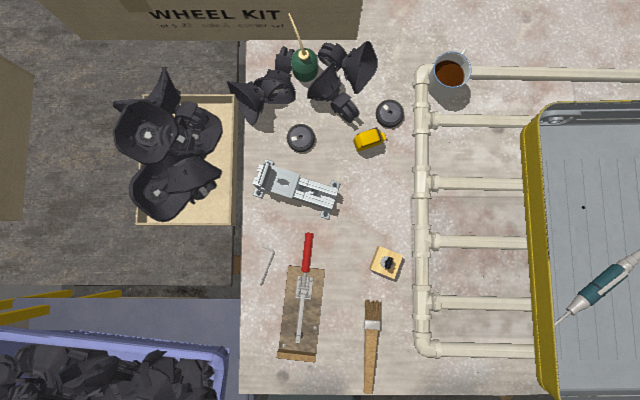

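Top view: rail about (298,190), stand about (387,263). The bracket wall is on the rail's left (world +y) end. I'll enlarge these areas.

```bash
python3 - <<'E'
import cv2
a=cv2.imread("pics/top0.png"); b=cv2.imread("pics/scene0.png")
def crop(im,x0,y0,w,h,s,n):
    c=cv2.resize(im[y0:y0+h,x0:x0+w],None,fx=s,fy=s,interpolation=cv2.INTER_CUBIC)
    for i in range(0,w,10):
        cv2.line(c,(i*s,0),(i*s,8 if i%50 else 16),(0,0,255),1)
        if i%20==0: cv2.putText(c,str(x0+i),(i*s,26),0,.4,(0,0,255),1)
    for i in range(0,h,10):
        cv2.line(c,(0,i*s),(8,i*s),(0,0,255),1)
        if i%20==0: cv2.putText(c,str(y0+i),(10,i*s+4),0,.4,(0,0,255),1)
    cv2.imwrite("pics/"+n,c)
crop(a,245,150,100,75,8,"t_rail.png")
crop(a,360,235,56,56,10,"t_stand.png")
crop(b,235,190,114,75,7,"s_rail.png")
crop(b,395,215,60,55,10,"s_stand.png")
E
```

```text
(no output)
```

View pics/t_rail.png

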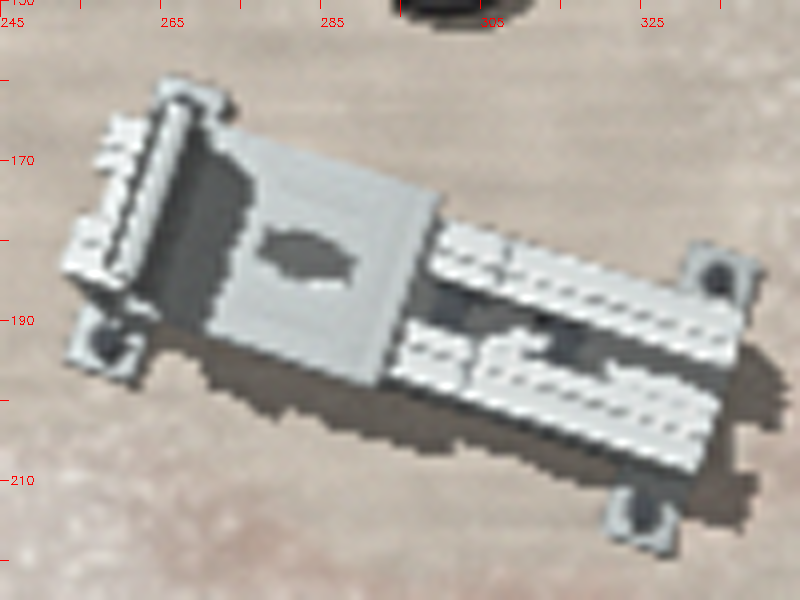

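View pics/t_stand.png

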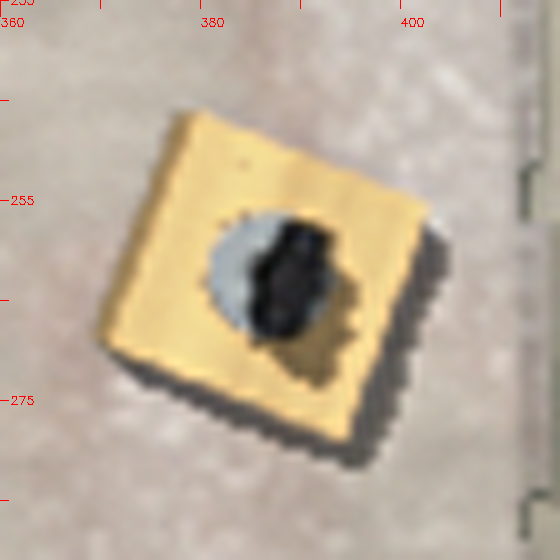

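View pics/s_rail.png

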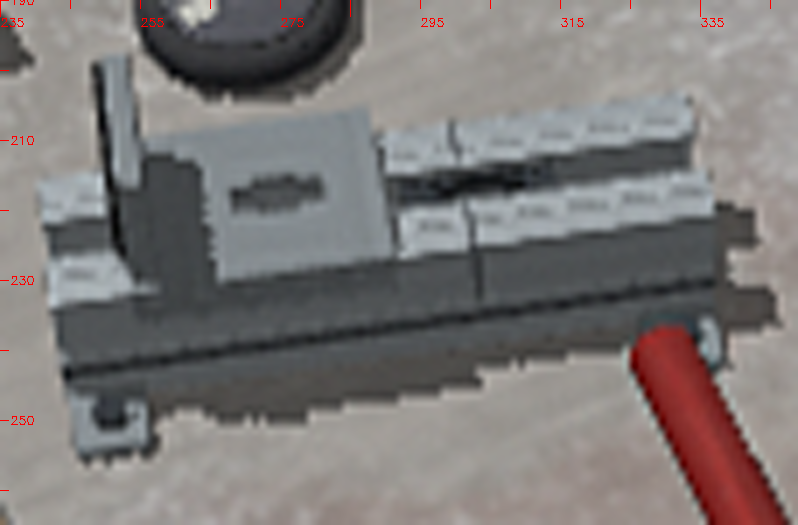

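View pics/s_stand.png

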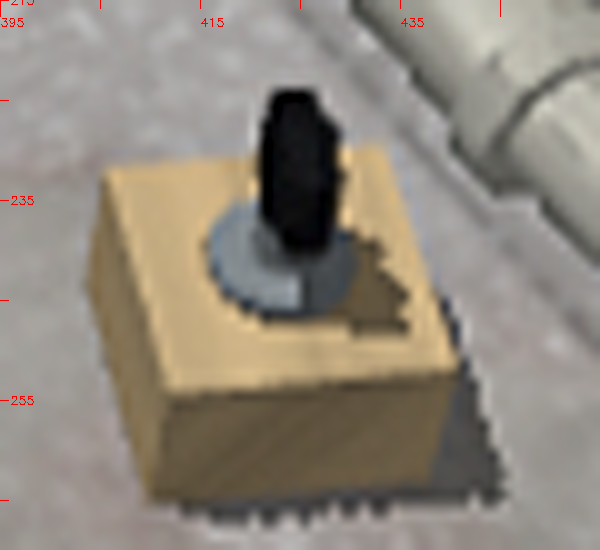

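```bash
cat > fit.py <<'E'
import numpy as np
from scipy.optimize import least_squares
from station import camera_info
CI={n:camera_info(n) for n in("scene","top")}
def proj(n,P):
    c=CI[n];T=c["T"];p=(np.atleast_2d(P)-T[:3,3])@T[:3,:3];p=p*[1,-1,-1]
    q=p@c["intrinsics"].T;return q[:,:2]/q[:,2:]
def ray_at_z(n,uv,z):
    c=CI[n];T=c["T"];d=np.linalg.inv(c["intrinsics"])@[*uv,1];d=T[:3,:3]@(d*[1,-1,-1]);o=T[:3,3]
    return o+d*(z-o[2])/d[2]
def R(a):return np.array([[np.cos(a),-np.sin(a),0],[np.sin(a),np.cos(a),0],[0,0,1]])
def pt(p,l):return R(p[2])@np.array(l)+[p[0],p[1],0]
def fit(obs,p0,free=(0,1,2)):
    p0=np.array(p0,float);free=list(free)
    def f(v):
        p=p0.copy();p[free]=v
        return np.concatenate([proj(n,pt(p,l))[0]-uv for n,l,uv in obs])
    r=least_squares(f,p0[free]);p=p0.copy();p[free]=r.x;return p,r.fun.reshape(-1,2)
E
python3 - <<'E'
from fit import *
np.set_printoptions(precision=4,suppress=True)
t=lambda x,y:(245+x/8-.44,150+y/8-.44)
s=lambda x,y:(235+x/7-.43,190+y/7-.43)
z=.045
T=[("top",(-.07,.024,z),t(695,470)),("top",(-.07,-.024,z),t(743,316)),("top",(0,-.024,z),t(510,238)),("top",(0,.024,z),t(462,393)),("top",(.12,-.024,z),t(112,115)),("top",(.12,.024,z),t(62,268))]
S=[("scene",(-.07,-.024,z),s(692,95)),("scene",(-.07,.024,z),s(713,218)),("scene",(0,-.024,z),s(452,120)),("scene",(0,.024,z),s(475,243)),("scene",(.12,-.024,z),s(38,182)),("scene",(.12,.024,z),s(55,305))]
for o in (T,S,T+S):
    p,r=fit(o,(.53,0,1.3));print("rail",p);print(r.T)
rail=p
B=[("top",(-.03,-.029,.051),t(440,190)),("top",(-.03,.029,.051),t(378,385)),("scene",(-.03,-.029,.051),s(370,105)),("scene",(-.03,.029,.051),s(395,258)),("top",(-.0135,0,.051),t(357,268)),("top",(.0135,0,.051),t(258,243)),("scene",(.0135,0,.051),s(230,203)),("scene",(-.0135,0,.051),s(325,185))]
p,r=fit(B,(*pt(rail,(.06,0,0))[:2],rail[2]));print("br",p,R(rail[2]).T@np.array([*(p-rail)[:2],0]));print(r.T)
t=lambda x,y:(360+x/10-.45,235+y/10-.45)
s=lambda x,y:(395+x/10-.45,215+y/10-.45)
h=.028;z=.036
# stand x = toward image left in top
T=[("top",(h,-h,z),t(190,112)),("top",(-h,-h,z),t(428,207)),("top",(-h,h,z),t(352,440)),("top",(h,h,z),t(100,340))]
S=[("scene",(h,-h,z),s(103,170)),("scene",(-h,-h,z),s(387,148)),("scene",(-h,h,z),s(460,362)),("scene",(h,h,z),s(170,390))]
for o in (T,S,T+S):
    p,r=fit(o,(.36,-.2,1.3));print("stand",p);print(r.T)
print("screw grip top px ->", ray_at_z("top",t(290,280),.076), "scene",ray_at_z("scene",s(295,97),.076))
E
```

```text
rail [0.6492 0.0056 1.2643]
[[ 0.1202  0.5265  0.239  -0.3064 -0.0258 -0.5555]
 [ 0.3228 -0.5386 -0.0743  0.5517 -0.4892  0.1997]]
rail [0.6484 0.009  1.2569]
[[-0.4216  1.0752  0.0147  0.1782  0.001  -0.8467]
 [-0.3344 -0.5074  0.5446  0.6407 -0.5349  0.0367]]
rail [0.649  0.0074 1.2615]
[[-0.7382 -0.2707 -0.53   -1.1361 -0.7439 -1.3332  0.0423  1.6598  0.5399
   0.8298  0.6004 -0.1132]
 [ 0.4602 -0.3844 -0.0019  0.6065 -0.5551  0.1151 -0.9052 -1.1298  0.0815
   0.1326 -0.8051 -0.2666]]
br [0.6657 0.0577 1.2682] [ 0.053  -0.0006  0.    ]
[[-0.8318 -1.0084  0.4256  0.9517 -1.3693 -0.3659  0.6888  0.6399]
 [ 0.0619 -0.0097 -0.305  -0.7863  0.2476 -0.1822 -0.7467 -0.0867]]
stand [ 0.4864 -0.1767  1.2024]
[[ 0.379   0.0021 -1.016   0.6404]
 [-0.053  -0.4301 -0.1344  0.62  ]]
stand [ 0.4866 -0.1729  1.1931]
[[ 0.2367 -0.2251 -0.0046 -0.0077]
 [-0.2913 -0.5506  0.4769  0.3131]]
stand [ 0.4867 -0.1747  1.1974]
[[-0.4173 -0.8416 -1.9838 -0.2787  0.9313  0.4201  0.7826  0.8337]
 [-0.2525 -0.5125 -0.2653  0.3707 -0.6334 -0.9817  0.0007 -0.0672]]
screw grip top px -> [ 0.4866 -0.1754  0.076 ] scene [ 0.4948 -0.1755  0.076 ]
```

```bash
cat >> fit.py <<'E'
def quat(a): return [0,np.cos(a/2),np.sin(a/2),0]
def tri(u1,u2):
    o=[];d=[]
    for n,uv in(("top",u1),("scene",u2)):
        T=CI[n]["T"];v=ray_at_z(n,uv,0)-T[:3,3];o.append(T[:3,3]);d.append(v/np.linalg.norm(v))
    A=sum(np.eye(3)-np.outer(x,x) for x in d);b=sum((np.eye(3)-np.outer(x,x))@y for x,y in zip(d,o));return np.linalg.solve(A,b)
RAIL=np.array([.649,.0074,1.2615])
def rp(x,y,z):return pt(RAIL,(x,y,z))
E
python3 - <<'E'
from fit import *
from station import *
print("handle tip",tri((308,234),(331,240)),"handle low",tri((305,270),(347,272)))
print("caster bin",tri((118,105),(130,195)), "oilcan straw tip",tri((291,14),(216,88)))
p=rp(.094,0,.060)
for z in(.20,.06):
  for a in(RAIL[2],RAIL[2]-np.pi/2): print(inverse_kinematics([p[0],p[1],z],quat(a)))
movel([.1604,.6035,.34],v=.3)
command_gripper(.5)
move_pose([p[0],p[1],.16],quat(RAIL[2]))
print(get_time(),get_tcp_pos(),get_joint_pos())
import cv2
for n in("scene","top"): cv2.imwrite(f"pics/{n}1.png",read_camera(n)[:,:,::-1])
E
```

```text
handle tip [ 0.54664167 -0.00300834  0.07289017] handle low [0.47034954 0.00448491 0.07116955]
caster bin [0.76736926 0.32785115 0.18098763] oilcan straw tip [1.01810089 0.03743499 0.13387439]
[ 1.24710697e-01  5.33536435e-01  1.50447289e+00 -4.44089210e-16
  1.10358333e+00 -1.13678930e+00]
[ 1.24710697e-01  5.33536435e-01  1.50447289e+00 -4.44089210e-16
  1.10358333e+00  4.34007023e-01]
[ 1.24710697e-01  7.03253998e-01  1.56941232e+00 -4.44089210e-16
  8.68926335e-01 -1.13678930e+00]
[ 1.24710697e-01  7.03253998e-01  1.56941232e+00 -4.44089210e-16
  8.68926335e-01  4.34007023e-01]
4.1 [0.67761481 0.09798068 0.16035352] [ 1.26151148e-01  5.76938358e-01  1.53008862e+00  1.75646981e-04
  1.03403606e+00 -1.13664852e+00]
```

View pics/scene1.png

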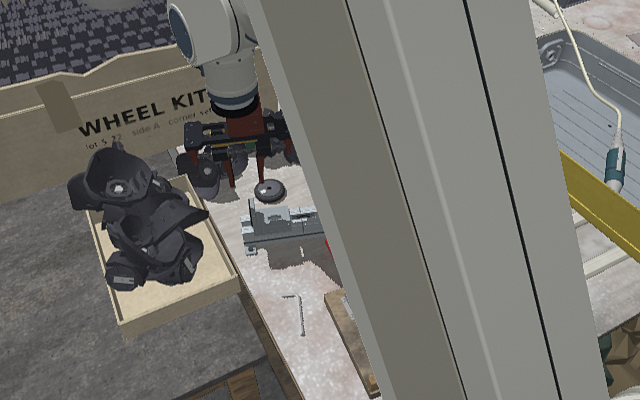

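```bash
python3 - <<'E'
from fit import *
from station import *
import cv2
p=rp(.094,0,.060)
print(movel(p,v=.1,until_force=8), get_tcp_pos(), get_ft_force())
cv2.imwrite("pics/s2.png",cv2.resize(read_camera("scene")[150:270,190:350,::-1],None,fx=5,fy=5))
command_gripper(0.0)
print(get_grip_width()*88,get_ft_force(),get_ft_torque(),get_time())
cv2.imwrite("pics/s3.png",cv2.resize(read_camera("scene")[150:270,190:350,::-1],None,fx=5,fy=5))
E
```

```text
False [0.67821537 0.09703313 0.06077244] [ 0.11043257 -0.06156829 -0.91000946]
10.34005545100238 [-0.75151318  0.51291244  1.44644376] [-0.08759377  0.06727348  0.04553257] 6.0167
```

View pics/s3.png

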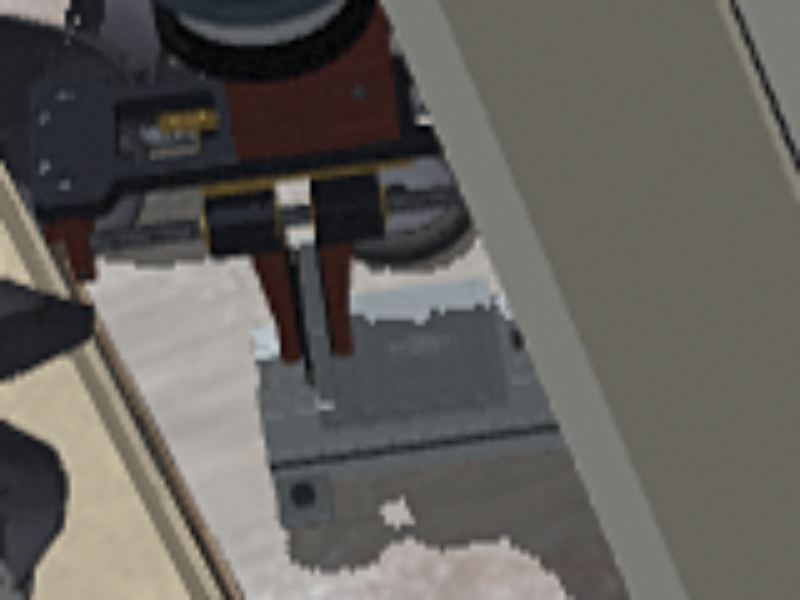

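```bash
python3 - <<'E'
from fit import *
from station import *
import cv2
c=np.array(get_tcp_pos())
loc=R(RAIL[2]).T@(c-[RAIL[0],RAIL[1],0]);print(loc)
f0=get_ft_force()
d=R(RAIL[2])@np.array([.04125-loc[0],0,0])
movel(c+d*.5,v=.06,until_force=25); print(np.array(get_ft_force())-f0)
print(movel(c+d,v=.06,until_force=25)); print(np.array(get_ft_force())-f0,get_ft_torque(),get_tcp_pos()-(c+d))
command_gripper(0.5)
print(get_ft_force(),get_tcp_pos())
t=get_tcp_pos();movel([t[0],t[1],.13],v=.2)
q=np.array([.4866,-.1750,.17])
move_pose(q,quat(1.198))
print(get_time())
cv2.imwrite("pics/top4.png",read_camera("top")[:,:,::-1]);cv2.imwrite("pics/scene4.png",read_camera("scene")[:,:,::-1])
a=cv2.imread("pics/top4.png");b=cv2.imread("pics/scene4.png")
cv2.imwrite("pics/t4c.png",cv2.resize(a[150:225,245:345],None,fx=8,fy=8,interpolation=2))
cv2.imwrite("pics/s4c.png",cv2.resize(b[190:265,235:349],None,fx=7,fy=7,interpolation=2))
E
```

```text
[ 9.39856178e-02 -1.83407289e-05  6.00949011e-02]
[ 0.20089369 -2.31150525  0.38651678]
False
[ 0.52358259 -2.33207153  0.52523084] [-0.2529536   0.06254815  0.00082546] [-2.46946132e-04 -6.77555410e-04 -1.99249457e-05]
[-1.20988098 -0.80056749 -0.63720321] [0.66156504 0.04671992 0.06008337]
9.55
```

View pics/t4c.png

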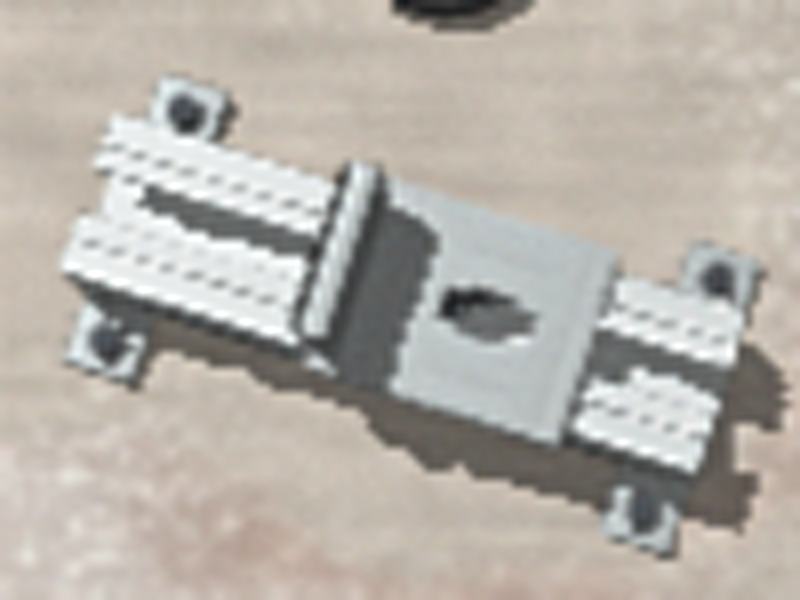

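View pics/s4c.png

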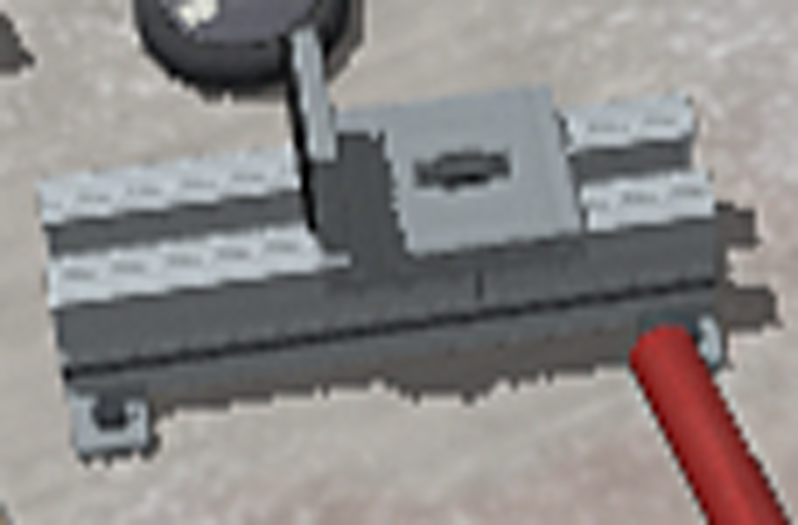

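View pics/scene4.png

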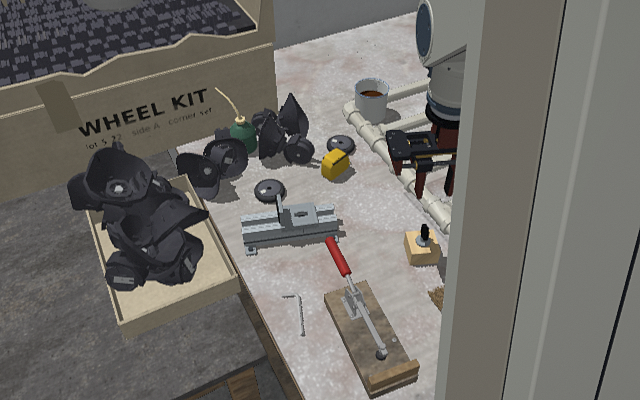

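```bash
python3 - <<'E'
from fit import *
np.set_printoptions(precision=4,suppress=True)
t=lambda x,y:(245+x/8-.44,150+y/8-.44)
s=lambda x,y:(235+x/7-.43,190+y/7-.43)
T=[("top",(-.03,-.029,.051),t(618,255)),("top",(-.03,.029,.051),t(558,443)),("top",(-.0135,0,.051),t(537,325)),("top",(.0135,0,.051),t(438,297))]
S=[("scene",(-.03,-.029,.051),s(553,88)),("scene",(-.03,.029,.051),s(583,238)),("scene",(.0135,0,.051),s(415,180)),("scene",(-.0135,0,.051),s(510,162))]
for o,rl in((T,(.6492,.0056,1.2643)),(S,(.6484,.009,1.2569)),(T+S,RAIL)):
    p,r=fit(o,rl);print("br",p,R(rl[2]).T@np.array([*(p-rl)[:2],0]));print(r.T)
E
python3 -c "
import cv2
a=cv2.imread('pics/top4.png')[180:197,295:315]
cv2.imwrite('pics/t4h.png',cv2.resize(a,None,fx=30,fy=30,interpolation=0))
a=cv2.imread('pics/scene4.png')[208:220,290:312]
cv2.imwrite('pics/s4h.png',cv2.resize(a,None,fx=30,fy=30,interpolation=0))"
```

```text
br [0.6494 0.005  1.255 ] [-0.0005 -0.0004  0.    ]
[[ 0.347  -0.2683 -0.5377  0.4615]
 [-0.6904  0.1158  0.3955  0.1755]]
br [0.6478 0.0094 1.2396] [0.0002 0.0007 0.    ]
[[-0.0399 -0.0831  0.1242 -0.0008]
 [-0.1651 -0.2708 -0.2573  0.7026]]
br [0.649  0.0072 1.2468] [-0.0002 -0.      0.    ]
[[-0.5898 -1.4141 -1.559  -0.5272  0.5258  0.7081  0.855   0.6972]
 [-0.3639  0.3789  0.6333  0.32   -0.9723 -1.1676 -0.9999 -0.1074]]
```

View pics/t4h.png

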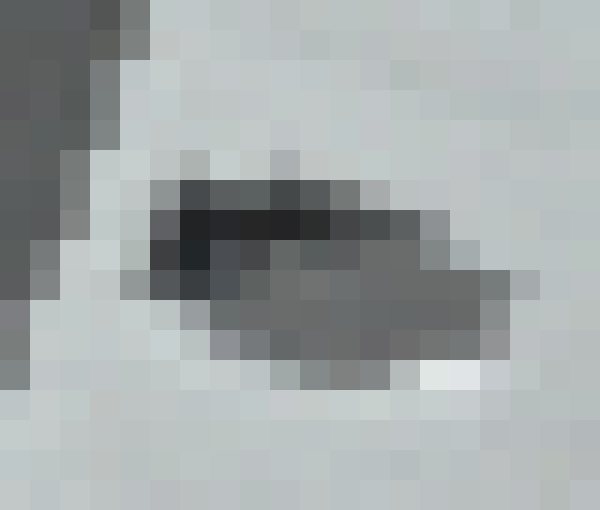

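View pics/s4h.png

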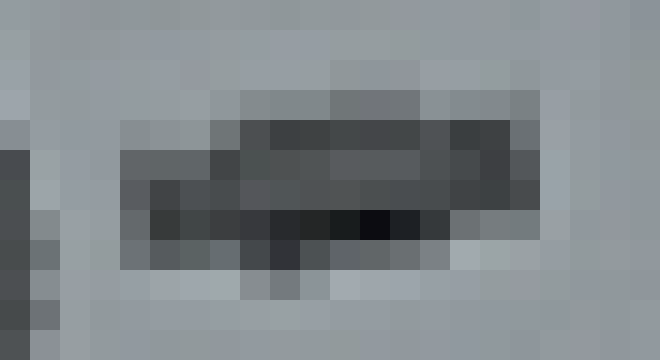

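```bash
python3 - <<'E'
from fit import *
from station import *
import cv2
print(movel([.4866,-.1750,.049],v=.12,until_force=6),get_tcp_pos(),get_ft_force())
command_gripper(0.0)
print(get_grip_width()*88,get_ft_force(),get_time())
print(movel([.4866,-.1750,.14],v=.15,until_force=15),get_ft_force(),get_grip_width()*88)
p=rp(-.0,0,.135)
move_pose(p,quat(RAIL[2]-.006))
print(get_time(),get_tcp_pos(),get_ee_rot())
for n in("scene","top"): cv2.imwrite(f"pics/{n}5.png",read_camera(n)[:,:,::-1])
b=cv2.imread("pics/scene5.png");cv2.imwrite("pics/s5c.png",cv2.resize(b[150:265,225:375],None,fx=5,fy=5,interpolation=2))
E
```

```text
False [ 0.48707373 -0.1751796   0.04955569] [-0.01802281  0.88557639  0.0173826 ]
10.095013909569579 [-0.636532   -0.00898932  3.13566536] 11.4583
False [-0.78069889  0.30670563 -0.31121788] 10.196496787500053
13.1833 [0.64787912 0.00655795 0.13424065] [-4.23804731e-04  8.09450816e-01  5.87186863e-01 -8.86216735e-04]
```

View pics/s5c.png

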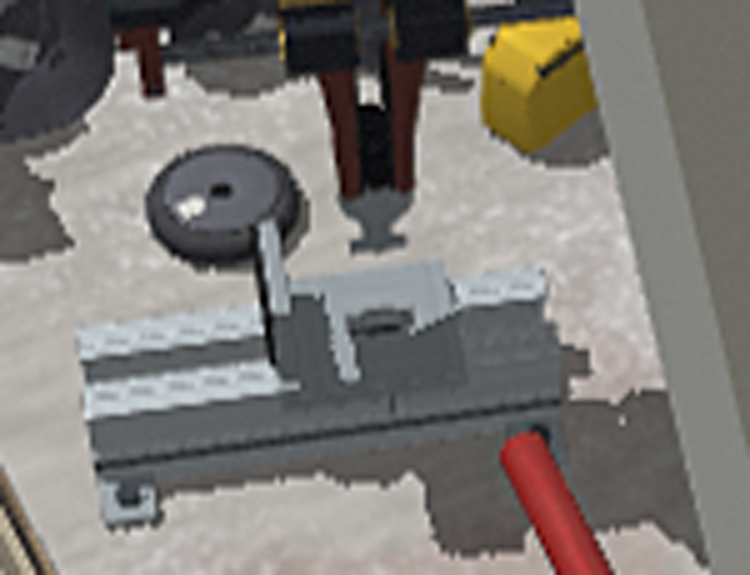

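View pics/top5.png

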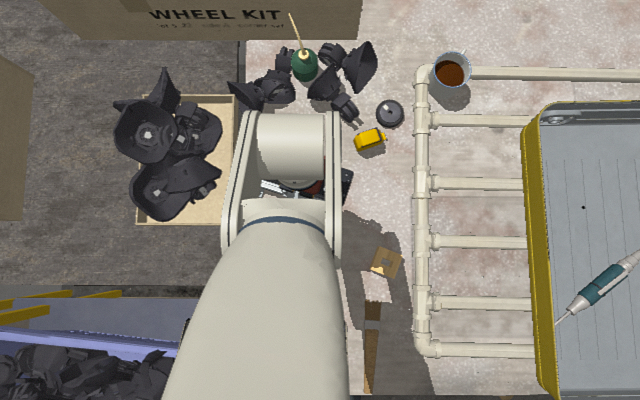

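```bash
python3 - <<'E'
import cv2
b=cv2.imread("pics/scene5.png");cv2.imwrite("pics/s5d.png",cv2.resize(b[168:222,282:322],None,fx=14,fy=11,interpolation=2))
cv2.imwrite("pics/s5d.png",cv2.resize(b[170:222,275:325],None,fx=11,fy=11,interpolation=2))
from fit import *
from station import *
t=get_tcp_pos();print(proj("scene",t-[0,0,.040]),proj("scene",t-[0,0,.013]))
E
```

```text
[[301.47645561 198.38481838]] [[300.97443938 188.55604033]]
```

View pics/s5d.png

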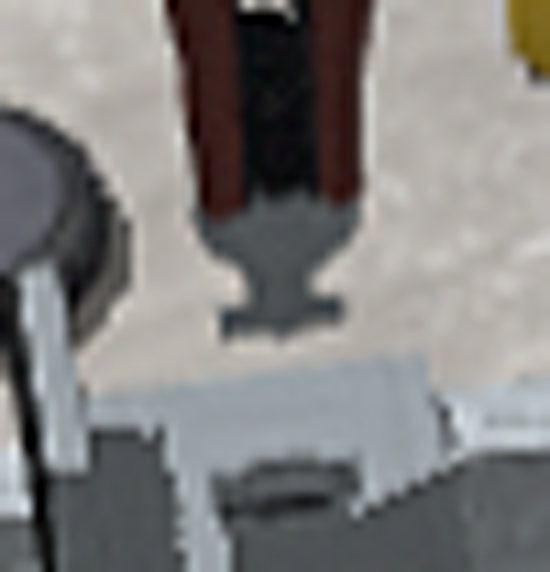

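```bash
python3 - <<'E'
from fit import *
from station import *
t=get_tcp_pos()
w=ray_at_z("scene",(300.2,198.0),t[2]-.037);print(w,t)
d=np.array([.6478,.0094,0])-w;d[2]=0
print("needed shift world",d,"rail frame",R(RAIL[2]).T@d)
print("cmd vs actual",rp(0,0,.135)-t)
# hole pixel in this picture
h=(275+287/11-.45,170+487/11-.45);print(h,ray_at_z("scene",h,.051),ray_at_z("scene",h,.051-.003))
E
```

```text
[0.64749998 0.00875886 0.09779751] [0.64803004 0.00587387 0.13479751]
needed shift world [0.00030002 0.00064114 0.        ] rail frame [ 7.02043267e-04 -9.06266828e-05  0.00000000e+00]
cmd vs actual [0.00096996 0.00152613 0.00020249]
(300.6409090909091, 213.8227272727273) [0.64881215 0.00906456 0.051     ] [0.6512728  0.00797347 0.048     ]
```

```bash
cat > h.py <<'E'
from fit import *
from station import *
import cv2
np.set_printoptions(precision=4,suppress=True)
def loc():
    return R(RAIL[2]).T@(np.array(get_tcp_pos())-[RAIL[0],RAIL[1],0])
def snap(n):
    b=read_camera("scene")[:,:,::-1];cv2.imwrite(f"pics/{n}.png",cv2.resize(b[150:265,225:375],None,fx=5,fy=5,interpolation=2))
def rep(*a): print(*a,"t%.2f"%get_time(),loc()*1e3,"F",R(RAIL[2]).T@np.array(get_ft_force()),"T",np.array(get_ft_torque()))
E
python3 - <<'E'
from h import *
rep("start")
movel(rp(0,0,.100),v=.1);rep("above")
r=movel(rp(0,0,.083),v=.04,until_force=5);rep(r)
snap("s6")
E
```

```text
start t13.28 [ -1.749    0.4594 134.7975] F [-1.2685 -0.0783 -0.7382] T [-0.0199 -0.0339 -0.0315]
above t13.78 [-0.4062  0.1822 99.5823] F [-0.4791 -0.0399 -0.288 ] T [-0.0114 -0.0118  0.0031]
False t14.36 [ 0.0083  0.0967 82.8016] F [-0.6687 -1.0581 -1.3686] T [0.029  0.0523 0.0074]
```

View pics/s6.png

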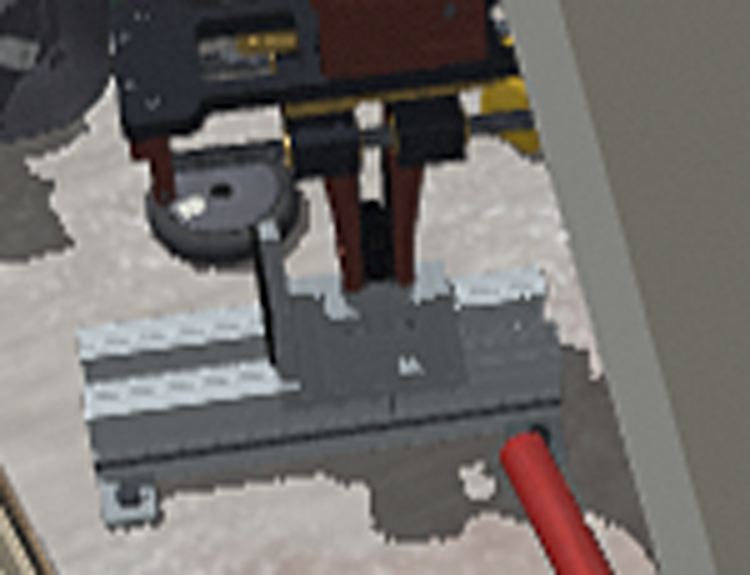

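```bash
cat >> h.py <<'E'
def probe(x,zt=.070,F=4,v=.03):
    movel(rp(x,Y,.0820),v=.04,until_force=15)
    r=movel(rp(x,Y,zt),v=v,until_force=F)
    rep("%.1f"%(x*1e3),r);return r
Y=0.0
E
python3 - <<'E'
from h import *
for x in (0,.0015,.003):
    if not probe(x): break
E
```

```text
0.0 True t14.91 [ 0.0506 -0.8025 79.5875] F [-0.5343 -0.7187  6.2601] T [-0.1445  0.0764  0.0588]
1.5 True t15.40 [ 1.5424 -0.5611 79.6948] F [-1.2096 -0.483   5.5405] T [-0.095   0.0537  0.0039]
3.0 True t15.88 [ 2.9834 -0.3653 79.805 ] F [-1.1945  0.8017  4.1676] T [-0.1358  0.0405 -0.0171]
```

```bash
python3 - <<'E'
from h import *
for x in (.0042,.0054,.0066,.0078,.009,.0102,.0114,.0126):
    if not probe(x): break
E
```

```text
4.2 True t16.37 [ 4.2347 -0.3954 79.8687] F [-1.2841  1.068   4.2063] T [-0.1353  0.0404  0.0166]
5.4 True t16.85 [ 5.4569 -0.5231 79.9579] F [-0.5398  0.533   4.1268] T [-0.0483  0.0786 -0.0288]
6.6 True t17.33 [ 6.69   -0.5211 79.9707] F [-0.0376 -0.3154  4.744 ] T [-0.0289  0.0121  0.0349]
7.8 True t17.82 [ 7.9159 -0.5314 79.9943] F [ 0.3847 -0.4283  4.0472] T [-0.1197  0.0374 -0.032 ]
9.0 True t18.30 [ 9.1348 -0.5592 80.0294] F [-0.143  -0.2202  4.2372] T [-0.0558  0.0116  0.0549]
10.2 True t18.78 [10.365  -0.5407 80.0226] F [-0.6053  0.4339  5.082 ] T [-0.0665 -0.0049 -0.0043]
11.4 True t19.27 [11.5686 -0.5614 80.0291] F [-0.0825  0.4465  4.2063] T [-0.0863 -0.0052  0.0367]
12.6 True t19.75 [12.7312 -0.5449 80.0215] F [-0.2884  0.3027  5.1359] T [-0.0806  0.024  -0.0306]
```

```bash
python3 - <<'E'
from h import *
movel(rp(.0126,Y,.083),v=.04); rep("up")
movel(rp(0,Y,.083),v=.04,until_force=15); rep("back")
for x in (-.0012,-.0024,-.0036,-.0048,-.006,-.0072,-.0084,-.0096,-.0108,-.012,-.0132):
    if not probe(x): break
E
```

```text
up t20.00 [12.581   0.1112 82.8803] F [ 0.9836  0.6826 -0.5538] T [0.0633 0.0404 0.0139]
back t20.47 [-0.4889  0.0201 82.9247] F [ 0.1472 -0.0202 -0.4674] T [ 0.0411 -0.0431 -0.0317]
-1.2 True t20.96 [-1.1186 -0.4314 79.5871] F [-0.657  -0.0007  4.6716] T [-0.0008  0.0448 -0.0154]
-2.4 True t21.45 [-2.3732 -0.3339 79.4116] F [-0.8765 -0.4013  4.4369] T [ 0.0269  0.0416 -0.0242]
-3.6 True t21.95 [-3.9414  0.5672 78.098 ] F [ 0.4748 -0.7403 -2.1224] T [-0.0805  0.0243  0.0317]
-4.8 False t22.75 [-4.797   0.0925 69.7805] F [ 0.1358 -0.3676 -0.2518] T [ 0.0268 -0.023   0.0027]
```

```bash
python3 - <<'E'
from h import *
r=movel(rp(-.0048,0,.061),v=.02,until_force=5);rep(r)
print(get_joint_pos(),get_grip_width()*88,get_ee_rot())
snap("s7")
E
```

```text
True t23.12 [-4.791   0.2017 63.6175] F [ 0.     -1.2972  0.4225] T [-0.0269 -0.2492 -0.0006]
[-0.0135  0.6587  1.653  -0.001   0.8393 -1.2691] 10.715658631415653 [-0.0025  0.8091  0.5876 -0.004 ]
```

View pics/s7.png

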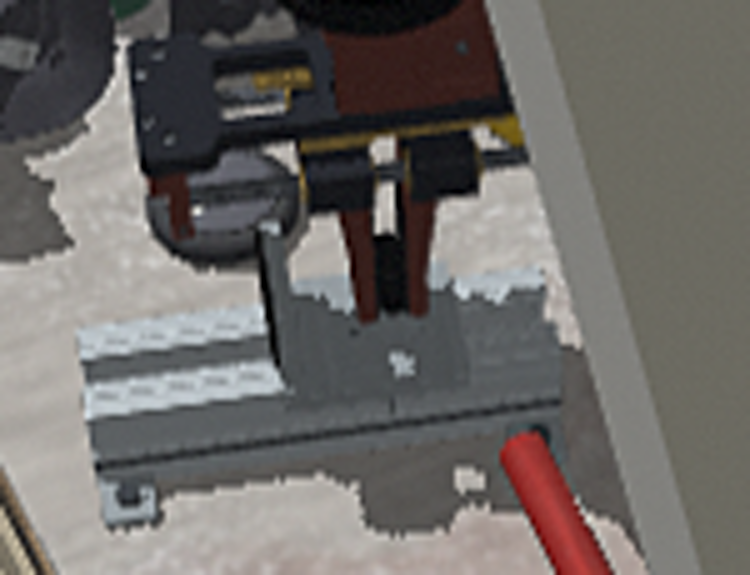

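```bash
python3 - <<'E'
from h import *
r=movel(rp(-.0048,0,.0615),v=.015,until_force=5);rep(r)
wait(.1);rep("")
j=np.array(get_joint_pos())
for f in (1/3,2/3,1):
    k=j.copy();k[5]+=f*np.pi/2
    movej(k);rep(f);
print(get_joint_pos(),get_grip_width()*88)
E
```

```text
True t23.38 [-4.8039  0.0512 63.3934] F [-0.2229  1.1367  6.5694] T [0.0295 0.2951 0.01  ]
 t23.48 [-4.7898  0.0416 63.4034] F [-1.3982  1.4328  6.3819] T [-0.0058  0.2369 -0.005 ]
0.3333333333333333 t24.04 [-4.7535 -0.0613 63.495 ] F [ 0.3715 -0.0293  2.015 ] T [-0.0024 -0.0377 -0.0074]
0.6666666666666666 t24.61 [-4.7426 -0.1199 63.5012] F [0.109  0.2249 1.4496] T [-0.0358 -0.0467 -0.053 ]
1 t25.18 [-4.7171 -0.0781 63.4628] F [ 1.3828 -1.1641  1.3976] T [ 0.0648 -0.0646  0.0587]
[-0.0136  0.6596  1.6515 -0.0008  0.8409  0.2971] 9.774990159770994
```

```bash
python3 - <<'E'
from h import *
command_gripper(0.4);rep("open")
t=get_tcp_pos();print(movel([t[0],t[1],.14],v=.12,until_force=6));rep("up")
move_pose([.45,.15,.25],quat(RAIL[2]-np.pi/2));rep("away")
wait(.3)
for n in("scene","top"): cv2.imwrite(f"pics/{n}8.png",read_camera(n)[:,:,::-1])
a=cv2.imread("pics/top8.png");b=cv2.imread("pics/scene8.png")
cv2.imwrite("pics/t8c.png",cv2.resize(a[150:225,245:345],None,fx=8,fy=8,interpolation=2))
cv2.imwrite("pics/s8c.png",cv2.resize(b[190:265,235:349],None,fx=7,fy=7,interpolation=2))
E
```

```text
open t25.77 [-4.8116  0.1136 63.3113] F [-0.3444  0.0232  0.1599] T [-0.0304  0.0331  0.0163]
False
up t26.56 [ -4.9753   0.5611 139.5403] F [-0.6456 -0.2136  0.8412] T [-0.0513  0.087   0.0119]
away t27.61 [ 75.3112 232.1666 249.7018] F [-0.0233  0.6394  0.5103] T [-0.0526  0.0576  0.0033]
```

View pics/t8c.png

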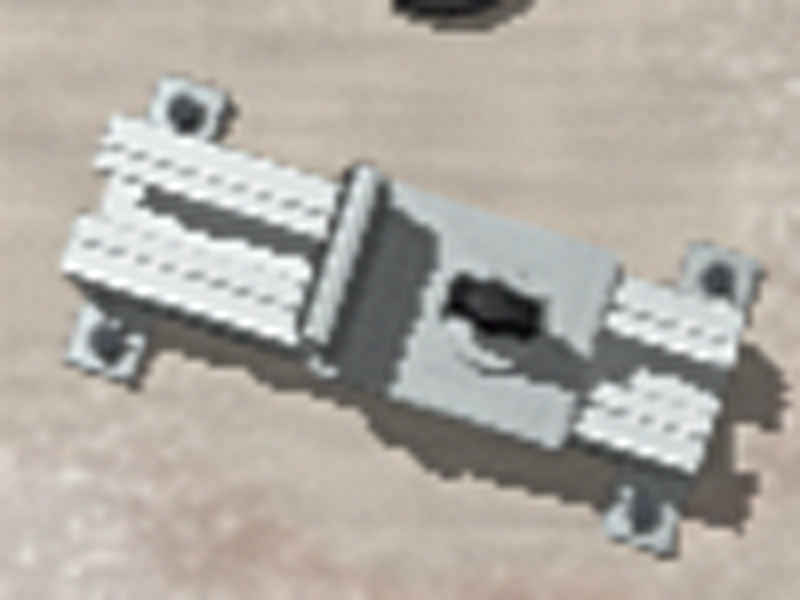

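View pics/s8c.png

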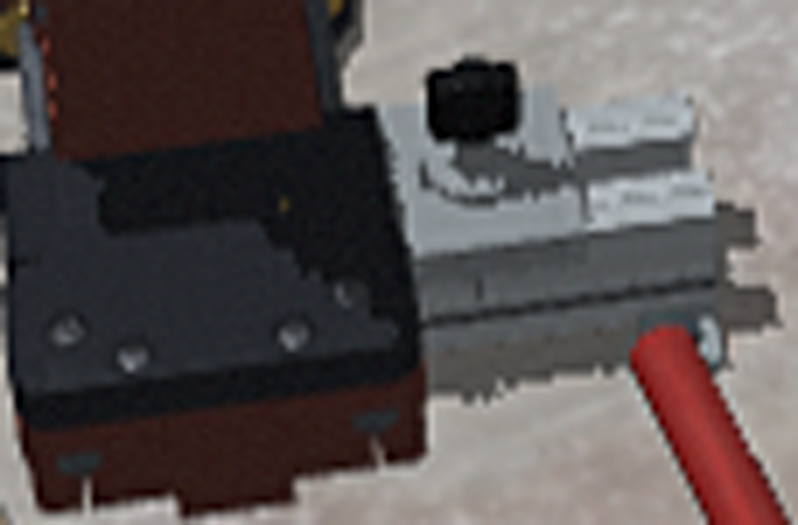

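View pics/scene8.png

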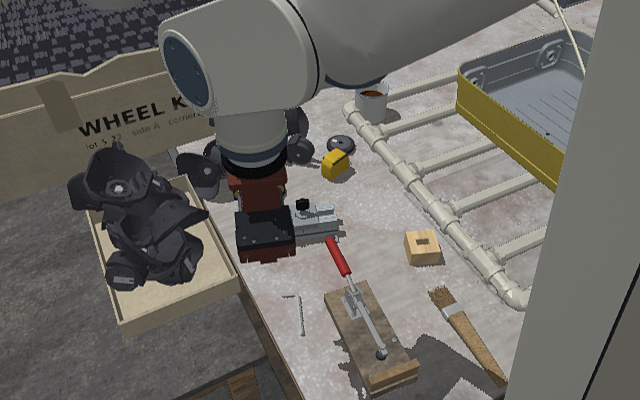

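```bash
python3 - <<'E'
from h import *
RT=np.array((.6492,.0056,1.2643));RS=np.array((.6484,.009,1.2569))
def l(rl,w): return (R(rl[2]).T@(w-[rl[0],rl[1],0]))*1e3
for zz in(.091,.085): print("grip top-cam",l(RT,ray_at_z("top",(245+495/8-.44,150+305/8-.44),zz)))
print("grip scene",l(RS,ray_at_z("scene",(235+473/7-.43,190+100/7-.43),.079)))
print("plate corners top",[l(RT,ray_at_z("top",(245+x/8-.44,150+y/8-.44),.051)) for x,y in((620,258),(562,447))])
print("before",[l(RT,ray_at_z("top",(245+x/8-.44,150+y/8-.44),.051)) for x,y in((618,255),(558,443))])
print("plate corner scene",l(RS,ray_at_z("scene",(235+586/7-.43,190+233/7-.43),.051)),l(RS,ray_at_z("scene",(235+583/7-.43,190+238/7-.43),.051)))
a=cv2.imread("pics/top4.png")[165:212,285:340];b=cv2.imread("pics/top8.png")[165:212,285:340]
c=np.vstack([a,b]);cv2.imwrite("pics/cmp.png",cv2.resize(np.hstack([a,b]),None,fx=7,fy=7,interpolation=0))
c=cv2.imread("pics/scene8.png")[190:230,285:340];d=cv2.imread("pics/scene4.png")[190:230,285:340]
cv2.imwrite("pics/cmps.png",cv2.resize(np.hstack([d,c]),None,fx=7,fy=7,interpolation=0))
E
```

```text
grip top-cam [-5.2213  1.7578 91.    ]
grip top-cam [-4.7234  0.9981 85.    ]
grip scene [-3.8584 -0.7447 79.    ]
plate corners top [array([-31.3278, -26.7402,  51.    ]), array([-32.1621,  29.1759,  51.    ])]
before [array([-30.5306, -27.3833,  51.    ]), array([-30.7503,  28.4454,  51.    ])]
plate corner scene [-30.4688  29.2645  51.    ] [-29.3348  30.9379  51.    ]
```

View pics/cmp.png

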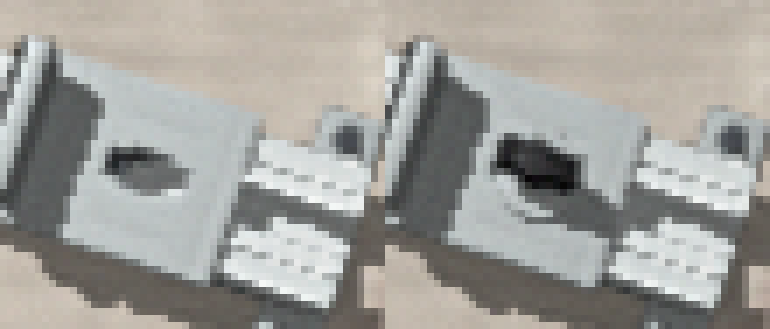

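View pics/cmps.png

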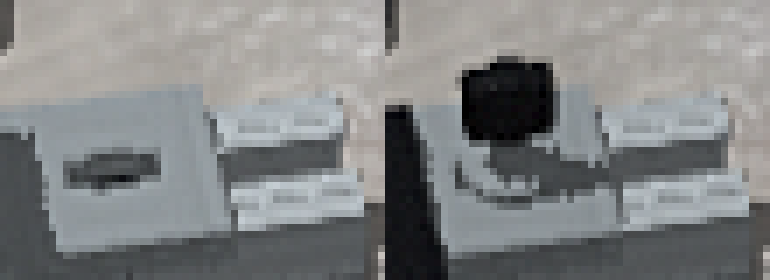

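```bash
python3 - <<'E'
from h import *
def draw(n,img,x0,y0,w,h,s,poly,out):
    c=cv2.resize(img[y0:y0+h,x0:x0+w],None,fx=s,fy=s,interpolation=2)
    for P,col in poly:
        q=((proj(n,P)-[x0,y0]+.5)*s).astype(int);cv2.polylines(c,[q],True,col,1)
    cv2.imwrite("pics/"+out,c)
th=np.linspace(0,2*np.pi,40)
def circ(rl,x,r,z): return np.array([pt(rl,(x+r*np.cos(t),r*np.sin(t),z)) for t in th])
def rect(rl,x0,x1,y0,y1,z): return np.array([pt(rl,p) for p in((x0,y0,z),(x1,y0,z),(x1,y1,z),(x0,y1,z))])
for n,rl,b in(("top",(.6492,.0056,1.2643),(290,170,50,40)),("scene",(.6484,.009,1.2569),(285,190,50,42))):
    img=cv2.imread(f"pics/{n}8.png")
    polys=[]
    for x,col in((-.0045,(0,0,255)),(-.0010,(0,200,0))):
        polys+=[(circ(rl,x,.0145,.051),col),(rect(rl,x-.013,x+.013,-.005,.005,.091),col)]
    for x,col in((-.0045,(255,0,255)),(-.001,(255,128,0))): polys+=[(rect(rl,x-.03,x+.036,-.029,.029,.051),col)]
    draw(n,img,*b,14,polys,f"ov_{n}.png")
    draw(n,img,*b,14,[],f"raw_{n}.png")
E
```

```text
(no output)
```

View pics/ov_top.png

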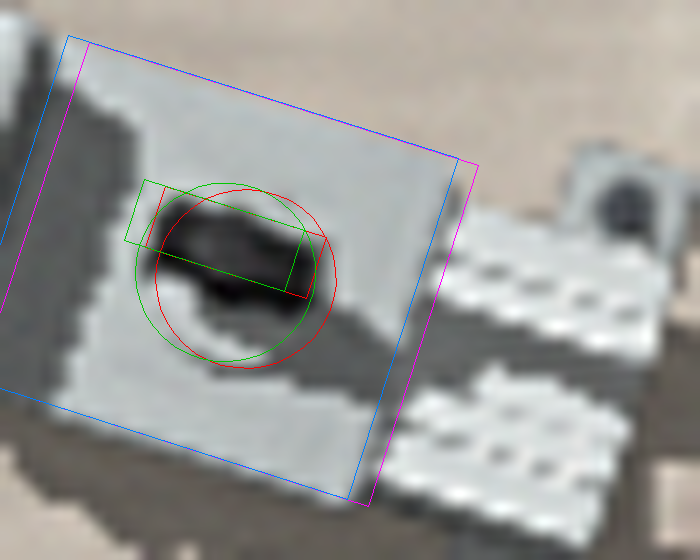

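View pics/ov_scene.png

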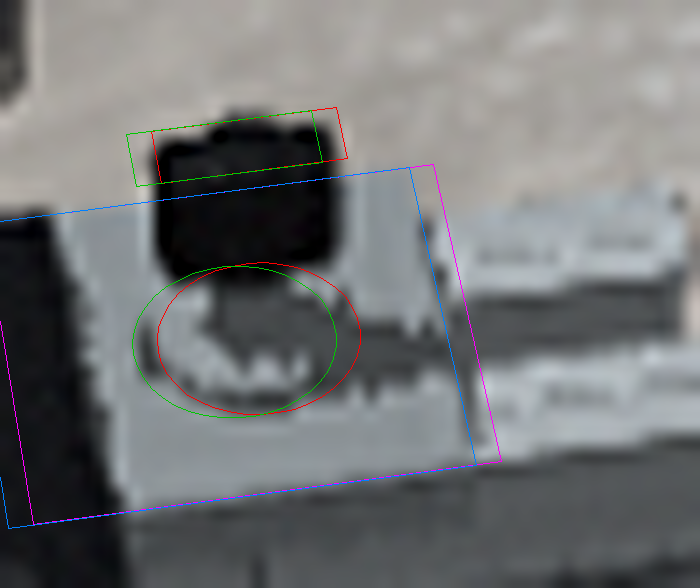

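View pics/raw_scene.png

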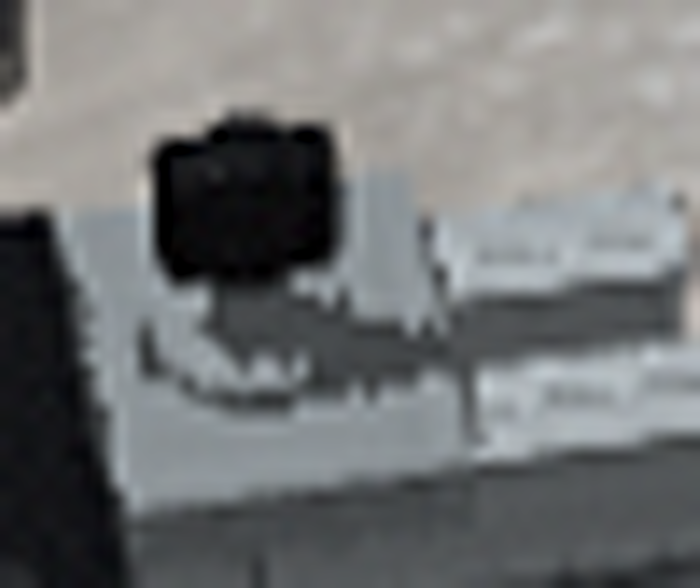

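Both overlays show the collar flush on the plate and the wings along the rail. The screw and bracket sit about 2–4 mm toward −x of the line, where the nut was found. The bystanders I can see haven't moved, so I'm handing in.

```bash
python3 -c "
from station import *
job_done();print(get_time())"
```

```text
the job is handed in; nothing more can be done
the job is handed in; nothing more can be done
```

The thumbscrew is locked in the nut with its collar flush on the bracket, and I handed the job in at about 28 s of the 72 s allowed.

- **Bracket:** I slid it until its hole was within about 0.5 mm of the scribed line, judging by both cameras.
- **Finding the nut:** I put the screw through the bracket and probed along the rail, with each probe set to stop at a 4 N force change; the highest contact reading was about 6 N. I searched the +x side first, then −x. The screw dropped through about 4.8 mm to the −x side of my estimated line position.
- **Seating and locking:** The collar touched down 16 mm below the nut-contact height, as the dimensions predict. The quarter turn met almost no torque, so the lugs were clear below the nut. I then let go and backed off.

**Last checks:** The pictures show the collar flush on the plate and the wings lying along the rail. The parts I could see of the other things had not moved. The gripper partly hid the caster wheel in the last scene picture.

**Disagreement:** The final position along the rail is uncertain by 1–2 mm. The cameras put the screw 3 to 5 mm and the bracket 0.5 to 2 mm toward −x, while the arm read −4.8 mm for the screw. The true screw-to-bracket offset cannot be that large with the screw seated, so I put it down to camera error. I did not pull up on the screw to test the lock.

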